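# Eject the battery from its test socket and put it in the tray

### The job

The green AA battery sits sunk in one of the two grey test sockets. Push the red lever of that socket all the way down so that the battery rises out of its pocket, then lift the battery out and put it in the yellow tray. Leave the blue lever of the other socket, which holds a metal adapter, as it is.

Things in the scene. Friction and masses are not known exactly. Their poses are not given: they have to be found in the camera images.
- cell_mid (a point): Centre of the green AA battery (cream band), a round rod 14 mm across, 50 mm tall, 24 g, upright in a 16 mm round pocket of a grey block 66 mm high, 66 x 50 mm in plan, foot 84 x 66 mm. Seated: its top 1 mm below the block's top, centre at z = 40 mm. With the red lever fully down it has risen 24 mm, stands 23 mm out of the block and stays up. Its z points up; its yaw has no meaning.
- red_pad (a point): Centre of the upper face of the red pad (30 mm long, 36 wide) of the lever on the battery's socket, 84 mm level from the pocket axis. The lever hinges 42 mm from that axis at z = 34 mm. Unpressed it slopes up 18 deg from the block, this point at z = 53 mm; fully down (hard stop) it slopes down 18 deg, this point at z = 24 mm. Drag about 2 N; stays where left. x axis points, unpressed, from pad to pocket.
- tray_in (a point): Centre of the inner floor (z = 4 mm) of the fixed square yellow open tray, 100 x 100 mm outside, walls 4 mm thick, rim 25 mm high; axes along its sides, z up. Solid things over 0.1 m tall stand round the work: a cabinet at the left (y > 0.12 m, x 0.32 to 0.56 m) and instruments behind (x > 0.60 m) and at the right (y < -0.37 m).
- blue_pad (a point): Centre of the upper face of the blue pad of the lever on the other, otherwise equal socket, which holds a grey metal coaxial adapter (15 mm across, 30 mm tall, its top 1 mm below the block's top). Not to be pressed.

How it is judged (in metres and radians):
On the way:
1. the red lever is pushed fully down and the battery has risen in its pocket (height (world z) of red_pad below 0.031 m and height (world z) of cell_mid above 0.055 m), for 0.2 s.
At the end, for the whole second after the job is handed in: The battery lies or stands inside the yellow tray (its centre within the walls and less than 32 mm above the tray's floor), let go, and the blue lever is within 12 mm of where it was (x of cell_mid in the frame of tray_in between -0.046 and 0.046 m and y of cell_mid in the frame of tray_in between -0.046 and 0.046 m and z of cell_mid in the frame of tray_in below 0.032 m and distance of blue_pad from where it was at the start of the episode below 0.012 m); the robot touches nothing.
It fails at once if the blue lever of the other socket is pressed (its pad moves more than 12 mm) (distance of blue_pad from where it was at the start of the episode above 0.012 m).
It also fails if it takes over 59 s, if anything falls off the work surface, if the arm or the gripper's body presses on something with over 40 N, if the wrist force passes 120 N, or if a joint passes its speed limit or range.

### The arm

A 6-joint arm with a two-finger parallel gripper is mounted at the origin on a cart in front of the work surface, level with it; the furniture and walls round the work are solid. World frame = base frame: x ahead of the robot, y to its left, z up, the work surface at z = 0. Lengths are in m, angles in degrees, forces in N, time in s.
With the tool pointing down it reaches from about 0.325 to 0.9 m from the base axis. Payload 6.1 kg.
Tool frame: the origin (TCP) lies at the very end of the fingers, on their centre line; the grasp point (between the pads) lies robot.pinch_z behind it (robot.pinch_z is the distance from the TCP to the grasp point, in m); z points along the fingers, y is the line along which they close (so a half turn about z gives the same grasp; the last joint's range is limited). The gripper opens to 85 mm and grips with 20 to 120 N. Pads are 22 mm wide; open, the fingers measure 114 mm over their backs; the gripper's body (76 mm by 85 mm) begins 54 mm behind the grasp point. The pads swing forward as they close: fully open they stand 13 mm farther back than shut.
Start: joints at [65.999, 12.628, 87.462, -0, 79.91, -7.225], TCP at [0.18, 0.598, 0.231] pointing down, gripper open.
Joint ranges: [-170.65, 170.65], [-52.31, 119.04], [5.05, 147.46], [-71.25, 251.25], [11.57, 151.72], [-153.62, 153.62]. Speed limits (degrees/s): [147.25, 147.25, 172.46, 180, 180, 180].

### API

Orientations are given as [roll, pitch, yaw] about the fixed x, y, z axes, in that order (R = Rz(yaw) Ry(pitch) Rx(roll)).
In Python, from bench import robot, get_image gives the robot as it stands.
- The arm moves only by the tool drive_tool, never from a script. Its argument "deltas" is a list of rows, each an object of numbers: "tx", "ty", "tz": the shift along the tool's x, y, z scaled (see below); "rx", "ry", "rz": the turn, a rotation vector about the tool's x, y, z scaled (see below). A call has 1 to 8 rows; each row shifts and turns the commanded pose from where the row before left it, along the tool's axes as they then stand; what a row does not reach is not made up. The controller multiplies each number of a shift by 500 mm and each number of a turn by 120 degrees. A row lasts 1/12 s, in which the tool goes at most 41.7 mm and 7.16 degrees, less where a joint would pass 70% of its speed; a pose out of reach is approached as far as the arm can. A call with a number of a shift or a turn outside -1 to 1 is refused whole. A call with a gripper value outside its range is refused whole. "jaw" is the finger opening in mm, from 0 to 85.4, set as the call begins (left out, the last holds). The fingers move at their own pace and stop on an object; "grip_force" is the grip in N (left out, the last holds). Time passes only in rows, so rows that do not move let the fingers close. It gives the time, the measured TCP pose, the force, the opening and the grip force at its end, in the units of the state.
- robot.get_obs(): the state, without advancing time (a new reading comes with each control period).
- get_image(name): name is "scene" or "side" or "wrist"; returns a dict with "color" (384x512x3 uint8, blue, green, red), "fov_y" (degrees; the focal length in pixels is half the picture's height over the tangent of half this angle, whatever the lens; pixels are square), "cx", "cy" (the principal point, pixels), "k1" (the pictures are not rectified: a ray, as slopes to the right and down, at radius r is drawn at 1 + k1 r^2 times it, then the intrinsics apply), "position" and "attitude" of the camera in the world; the wrist camera has in their place "T_tool_cam" (4x4, takes a point from camera to tool coordinates, whose origin is the TCP and whose axes are the flange's). Camera axes: x right, y down, z forward; pixel columns grow to the right and rows downward; lengths in m; the calibration is good to about 2 mm. A picture is of the moment at which its call begins: read the wrist's pose just before it. There is no depth.
- robot.job_done(): hands the job in; it is judged then, once.
The state is a dict: "time": time; "q": joint angles; "joint_vel": joint speeds; "joint_efforts": joint torques, N m; "eef_pos": TCP position; "tool_rot": TCP orientation; "ft_force": force on the tool from outside, world axes, zero at the start; "torque": the same for the moment, N m; "gripper_width": opening from 0.0 (shut) to 1.0 (fully open); "grip_force": force on a finger pad.
Only numpy, scipy, OpenCV 4.12 (cv2) and the standard library are available. Lean on these libraries where they do the work, as an engineer would, in place of code of your own. Each camera call takes 0.05 s, during which the arm holds its last target. There are 200 camera calls.

## Working session

There is one attempt and no reset: what is moved stays moved. The work goes in short steps, Python scripts to look and compute and a tool call to move; the robot and the scene stay as the last step left them, time stands still between calls to the robot, and variables do not carry over. Pictures are saved under pics/ and viewed, at most 10 in all, crops included, and the job is handed in when it is done.

Besides the shell and the picture viewer there is one more tool, called after "Request:" as name(argument=value, ...), one argument or row to a line, values as JSON. drive_tool: Moves the arm, as the interface text tells. Shifts and turns lie within -1 to 1; 1 stands for 500 mm of shift or 120 degrees of turn. Its arguments: {"type":"object","properties":{"deltas":{"type":"array"},"jaw":{"type":"number"},"grip_force":{"type":"number"}},"required":["deltas"]}

```bash
mkdir -p pics; ls; python3 - <<'E'
from bench import robot,get_image
import cv2
o=robot.get_obs();print(o, getattr(robot,'pinch_z',None))
for n in("scene","side","wrist"):
    d=get_image(n);cv2.imwrite(f"pics/{n}0.png",d["color"])
    print(n,{k:v for k,v in d.items() if k!="color"})
import numpy as np
a=cv2.imread("pics/scene0.png");b=cv2.imread("pics/side0.png")
cv2.imwrite("pics/both.png",cv2.resize(np.vstack([a,b]),None,fx=.78,fy=.78))
E
```

```text
pics
{'time': 0.0, 'q': array([ 6.59989599e+01,  1.26754652e+01,  8.75262366e+01, -8.95218658e-05,
        7.99096076e+01, -7.22295474e+00]), 'joint_vel': array([ 0.03138164, -0.04164295,  0.16760244, -0.08706432,  0.02246029,
       -0.09378358]), 'joint_efforts': array([-4.75530305e-04, -4.96887481e+01, -3.89405036e+01, -3.84410750e-04,
        1.08347894e-02,  1.62560150e-05]), 'eef_pos': array([0.18015086, 0.59784198, 0.23019246]), 'tool_rot': array([-1.79889563e+02, -1.39075840e-02,  1.63221917e+02]), 'ft_force': array([-0.11909051, -0.18589329,  1.06679735]), 'torque': array([ 0.02108329, -0.01380347,  0.0064104 ]), 'grip_force': 0.0, 'gripper_width': 1.0043574254655905} 0.0187
scene {'fov_y': 48.717762723292324, 'cx': 255.87518969502966, 'cy': 189.12711505348332, 'k1': 0.015344273886842655, 'position': array([ 0.10141567, -0.66264646,  0.65096641]), 'attitude': array([-131.43232219,   -0.51493755,  -36.80880251])}
side {'fov_y': 53.165814482008294, 'cx': 256.5970391188224, 'cy': 192.67245882683224, 'k1': -0.00764623662840301, 'position': array([ 0.31539146, -0.79487845,  0.58378903]), 'attitude': array([-126.58313859,   -0.3542848 ,  -14.41411418])}
wrist {'fov_y': 61.19655504307931, 'cx': 258.15387867891604, 'cy': 191.98402516740308, 'k1': -0.07034185807053926, 'T_tool_cam': array([[-7.93542435e-04, -9.52594183e-01, -3.04242819e-01,
         7.99429663e-02],
       [ 9.99999293e-01, -4.86546263e-04, -1.08485957e-03,
         1.23392379e-04],
       [ 8.85402708e-04, -3.04243465e-01,  9.52593896e-01,
        -1.42568312e-01],
       [ 0.00000000e+00,  0.00000000e+00,  0.00000000e+00,
         1.00000000e+00]])}
```

View pics/both.png

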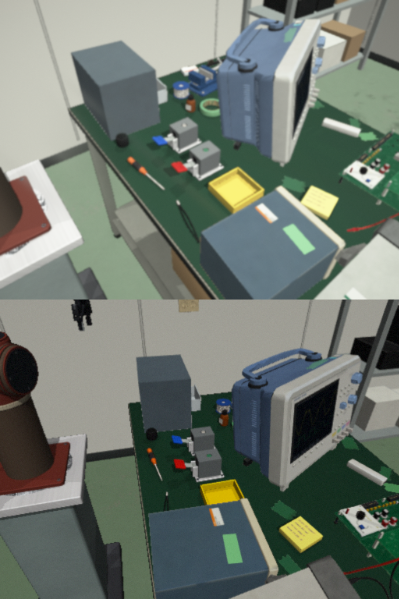

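The scene view (top, scaled 0.78) shows the blue pad at about (159,140), the red pad at (180,168), its block's top at (205,148) and the yellow tray at (236,190). The side view (bottom) shows the same things, with the cabinet behind the blue socket.

```bash
cat > h.py <<'E'
import numpy as np,cv2
from scipy.spatial.transform import Rotation as R
def pose(d,o=None):
    if "position" in d: return R.from_euler('xyz',d["attitude"],degrees=True).as_matrix(),np.array(d["position"])
    Rt=R.from_euler('xyz',o["tool_rot"],degrees=True).as_matrix();T=d["T_tool_cam"]
    return Rt@T[:3,:3],Rt@T[:3,3]+o["eef_pos"]
def K(d):
    f=d["color"].shape[0]/2/np.tan(np.radians(d["fov_y"]/2));return np.array([[f,0,d["cx"]],[0,f,d["cy"]],[0,0,1.]])
def ray(d,uv,o=None):
    A,p=pose(d,o);u=cv2.undistortPoints(np.float64(uv).reshape(-1,1,2),K(d),np.array([d["k1"],0,0,0.]))[:,0]
    return p,np.c_[u,np.ones(len(u))]@A.T
def on(d,uv,z,o=None):
    p,r=ray(d,uv,o);return p+r*((z-p[2])/r[:,2])[:,None]
def proj(d,X,o=None):
    A,p=pose(d,o);return cv2.projectPoints((np.float64(X).reshape(-1,3)-p)@A,np.zeros(3),np.zeros(3),K(d),np.array([d["k1"],0,0,0.]))[0][:,0]
def hsv(d,c):
    H=cv2.cvtColor(d["color"],cv2.COLOR_BGR2HSV);h,s,v=cv2.split(H)
    m={'red':((h<6)|(h>174))&(s>170)&(v>90),'blue':(h>100)&(h<125)&(s>170)&(v>90),'yellow':(h>20)&(h<32)&(s>140)&(v>90),'green':(h>35)&(h<85)&(s>90)&(v>80)}[c]
    return m.astype(np.uint8)*255
def blobs(d,c,amin=30):
    cs,_=cv2.findContours(hsv(d,c),cv2.RETR_EXTERNAL,cv2.CHAIN_APPROX_NONE)
    return sorted([k for k in cs if cv2.contourArea(k)>amin],key=cv2.contourArea,reverse=True)
def cen(k):
    m=cv2.moments(k);return np.array([m['m10'],m['m01']])/m['m00']
E
python3 - <<'E'
from h import *
from bench import get_image
np.set_printoptions(precision=3,suppress=True)
for n in("scene","side"):
    d=get_image(n)
    for c,z in(('red',.053),('blue',.053),('yellow',.02)):
        for k in blobs(d,c)[:3]: print(n,c,cv2.contourArea(k),cen(k),on(d,[cen(k)],z))
    cv2.imwrite(f"pics/{n}c.png",d["color"])
a=cv2.imread("pics/scenec.png")[140:290,170:370];b=cv2.imread("pics/sidec.png")[140:290,180:380]
cv2.imwrite("pics/crop.png",np.vstack([cv2.resize(x,None,fx=2,fy=2,interpolation=2) for x in(a,b)]))
E
```

```text
scene red 126.0 [228.96  213.833] [[ 0.424 -0.151  0.053]]
scene blue 102.5 [203.828 179.953] [[ 0.438 -0.032  0.053]]
scene yellow 2277.0 [301.809 242.735] [[ 0.512 -0.275  0.02 ]]
side red 121.5 [229.861 210.431] [[ 0.424 -0.152  0.053]]
side red 111.5 [ 48.305 234.514] [[ 0.053 -0.139  0.053]]
side red 36.0 [496.102 337.241] [[ 0.763 -0.557  0.053]]
side blue 108.5 [286.155 131.146] [[0.658 0.172 0.053]]
side blue 91.5 [226.308 179.14 ] [[ 0.439 -0.032  0.053]]
side yellow 1362.5 [385.215 300.309] [[ 0.651 -0.43   0.02 ]]
side yellow 1158.5 [282.522 246.586] [[ 0.513 -0.255  0.02 ]]
```

View pics/crop.png

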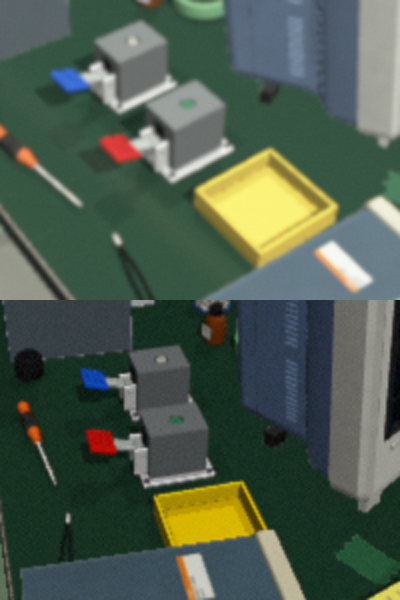

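The crops show the battery's green top at scene (263.5,191.5) / side (268.5,200), red socket lever pointing left (to −x), and the tray rim corners left (267.5,236.5) and right (338.5,244) in scene.

```bash
python3 - <<'E'
from h import *
from bench import get_image,robot
np.set_printoptions(precision=3,suppress=True)
d=get_image("scene");s=get_image("side")
print(on(d,[[263.5,191.5]],.065),on(s,[[268.5,200]],.065))
print(on(d,[[305,215],[267.5,236.5],[338.5,244]],.025))
P=on(d,[[263.5,191.5]],.065)[0];r=np.array([.424,-.151,.053])
v=P-r;print(np.hypot(*v[:2]),np.degrees(np.arctan2(v[1],v[0])))
o=robot.get_obs();Rt=R.from_euler('xyz',o["tool_rot"],degrees=True).as_matrix();print(Rt)
E
```

```text
[[ 0.512 -0.15   0.065]] [[ 0.511 -0.151  0.065]]
[[ 0.565 -0.224  0.025]
 [ 0.464 -0.225  0.025]
 [ 0.564 -0.323  0.025]]
0.08773781905375237 0.9447539476526229
[[-0.957  0.289 -0.   ]
 [ 0.289  0.957 -0.   ]
 [ 0.    -0.001 -1.   ]]
```

```bash
python3 - <<'E'
from h import *
from bench import get_image,robot
np.set_printoptions(precision=1,suppress=True)
d=get_image("scene");s=get_image("side")
for x,y in((.32,.12),(.56,.12),(.32,.3)):
  for h in(0,.15,.2,.25,.3,.35): print(x,y,h,proj(d,[x,y,h])[0]*.78,proj(s,[x,y,h])[0]*.78+[0,300])
E
```

```text
0.32 0.12 0 [100.  142.4] [136.1 433. ]
0.32 0.12 0.15 [ 89.4 100.4] [130.5 394.3]
0.32 0.12 0.2 [85.3 84.2] [128.4 379.8]
0.32 0.12 0.25 [80.9 66.7] [126.2 364.3]
0.32 0.12 0.3 [76.1 47.7] [123.8 347.8]
0.32 0.12 0.35 [70.8 27. ] [121.3 330.2]
0.56 0.12 0 [167.4 114.9] [201.6 424.5]
0.56 0.12 0.15 [164.6  74.6] [202.1 386.9]
0.56 0.12 0.2 [163.6  59.4] [202.2 372.8]
0.56 0.12 0.25 [162.5  43. ] [202.4 357.9]
0.56 0.12 0.3 [161.3  25.5] [202.5 342.1]
0.56 0.12 0.35 [159.9   6.5] [202.7 325.2]
0.32 0.3 0 [ 77.2 114.1] [132.4 409.1]
0.32 0.3 0.15 [65.5 73.6] [127.2 373.3]
0.32 0.3 0.2 [61.  58.3] [125.3 360.1]
0.32 0.3 0.25 [56.2 41.8] [123.3 346.2]
0.32 0.3 0.3 [51.  24.1] [121.2 331.4]
0.32 0.3 0.35 [45.4  5. ] [118.9 315.8]
```

Request:
drive_tool(
  deltas=[
    {"tz":-0.08,"rz":-0.047},
    {"tz":-0.08,"rz":-0.047},
    {"tz":-0.08,"rz":-0.046},
    {"tx":-0.024,"ty":-0.076},
    {"tx":-0.024,"ty":-0.076},
    {"tx":-0.024,"ty":-0.076},
    {"tx":-0.024,"ty":-0.076},
    {"tx":-0.024,"ty":-0.076},
  ],
  jaw=0,
)

```text
$.deltas[0]: bad value
```

Request:
drive_tool(
  deltas=[
    {"tx":0,"ty":0,"tz":-0.08,"rx":0,"ry":0,"rz":-0.047},
    {"tx":0,"ty":0,"tz":-0.08,"rx":0,"ry":0,"rz":-0.047},
    {"tx":0,"ty":0,"tz":-0.08,"rx":0,"ry":0,"rz":-0.046},
    {"tx":-0.024,"ty":-0.076,"tz":0,"rx":0,"ry":0,"rz":0},
    {"tx":-0.024,"ty":-0.076,"tz":0,"rx":0,"ry":0,"rz":0},
    {"tx":-0.024,"ty":-0.076,"tz":0,"rx":0,"ry":0,"rz":0},
    {"tx":-0.024,"ty":-0.076,"tz":0,"rx":0,"ry":0,"rz":0},
    {"tx":-0.024,"ty":-0.076,"tz":0,"rx":0,"ry":0,"rz":0},
  ],
  jaw=0,
)

```text
time: 1.12
eef_pos: [0.2405, 0.4068, 0.3513]
tool_rot: [180.0, 0.0, -179.9]
ft_force: [1.0, -0.7, 0.3]
gripper_width: -0.0
grip_force: 0.0
```

Request:
drive_tool(
  deltas=[
    {"tx":-0.024,"ty":-0.076,"tz":0,"rx":0,"ry":0,"rz":0},
    {"tx":-0.024,"ty":-0.076,"tz":0,"rx":0,"ry":0,"rz":0},
    {"tx":-0.024,"ty":-0.076,"tz":0,"rx":0,"ry":0,"rz":0},
    {"tx":-0.024,"ty":-0.076,"tz":0,"rx":0,"ry":0,"rz":0},
    {"tx":-0.024,"ty":-0.076,"tz":0,"rx":0,"ry":0,"rz":0},
    {"tx":-0.024,"ty":-0.076,"tz":0,"rx":0,"ry":0,"rz":0},
    {"tx":-0.024,"ty":-0.076,"tz":0,"rx":0,"ry":0,"rz":0},
    {"tx":-0.024,"ty":-0.076,"tz":0,"rx":0,"ry":0,"rz":0},
  ],
)

```text
time: 1.78
eef_pos: [0.3366, 0.1027, 0.3518]
tool_rot: [180.0, 0.1, -179.9]
ft_force: [0.8, -0.7, 1.0]
gripper_width: 0.0
grip_force: 0.0
```

Request:
drive_tool(
  deltas=[
    {"tx":-0.024,"ty":-0.076,"tz":0,"rx":0,"ry":0,"rz":0},
    {"tx":-0.024,"ty":-0.076,"tz":0,"rx":0,"ry":0,"rz":0},
    {"tx":-0.024,"ty":-0.076,"tz":0,"rx":0,"ry":0,"rz":0},
    {"tx":-0.024,"ty":-0.076,"tz":0,"rx":0,"ry":0,"rz":0},
    {"tx":-0.024,"ty":-0.076,"tz":0.02,"rx":0,"ry":0,"rz":0},
    {"tx":0,"ty":-0.076,"tz":0.03,"rx":0,"ry":0,"rz":0},
    {"tx":0,"ty":-0.05,"tz":0.06,"rx":0,"ry":0,"rz":0},
    {"tx":0,"ty":0,"tz":0.05,"rx":0,"ry":0,"rz":0},
  ],
)

```text
time: 2.45
eef_pos: [0.3965, -0.1529, 0.2704]
tool_rot: [-179.9, 0.0, 179.8]
ft_force: [-0.3, -0.2, -0.0]
gripper_width: -0.0
grip_force: 0.0
```

```bash
cat > m.py <<'E'
from h import *
from bench import get_image,robot
import sys
np.set_printoptions(precision=4,suppress=True)
o=robot.get_obs();d=get_image("wrist");cv2.imwrite(f"pics/{sys.argv[1]}.png",d["color"]);print(o["time"],o["eef_pos"],o["tool_rot"])
for c,z in(('red',.053),('blue',.053),('yellow',.025),('green',float(sys.argv[2]))):
    for k in blobs(d,c)[:3]:
        q=cv2.boxPoints(cv2.minAreaRect(k));print(c,cv2.contourArea(k),cen(k),on(d,[cen(k)],z,o)[0],"box mean",on(d,[q.mean(0)],z,o)[0])
E
python3 m.py w1 .065
```

```text
2.45 [ 0.3965 -0.1529  0.2704] [-179.8636    0.0325  179.7521]
red 613.5 [262.7061 184.3385] [ 0.4224 -0.1479  0.053 ] box mean [ 0.4232 -0.1476  0.053 ]
red 48.0 [ 22.0243 331.4097] [ 0.6422 -0.4962  0.053 ] box mean [ 0.6505 -0.5038  0.053 ]
blue 716.0 [492.4611 336.1096] [0.6522 0.185  0.053 ] box mean [0.6515 0.1845 0.053 ]
blue 616.5 [364.2922 196.3782] [ 0.4376 -0.0284  0.053 ] box mean [ 0.4384 -0.0281  0.053 ]
yellow 5612.5 [173.3914 240.2742] [ 0.5075 -0.2662  0.025 ] box mean [ 0.5078 -0.2681  0.025 ]
yellow 120.0 [ 99.1542 307.8319] [ 0.6177 -0.387   0.025 ] box mean [ 0.6132 -0.3954  0.025 ]
green 55786.5 [277.4127 171.242 ] [ 0.4039 -0.1318  0.065 ] box mean [ 0.4557 -0.1565  0.065 ]
green 1143.5 [ 24.6888 354.2275] [ 0.6732 -0.4927  0.065 ] box mean [ 0.6631 -0.4956  0.065 ]
green 297.0 [505.3053 355.8283] [0.6795 0.205  0.065 ] box mean [0.6756 0.1993 0.065 ]
```

View pics/w1.png

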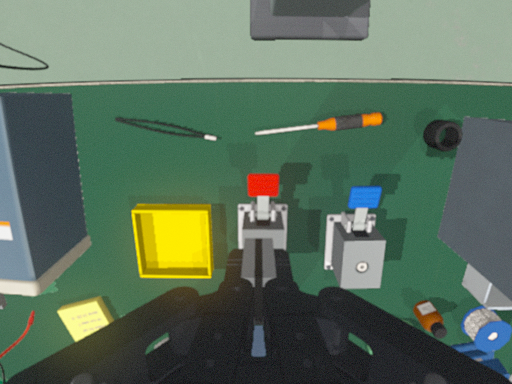

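The wrist view shows the red pad at (263,184), blue pad at (364,196) and the tray at (173,240); the closed fingers hide the battery itself. The lever runs along +x.

Request:
drive_tool(
  deltas=[
    {"tx":-0.024,"ty":0.006,"tz":0.075,"rx":0,"ry":0,"rz":0},
    {"tx":-0.024,"ty":0,"tz":0.075,"rx":0,"ry":0,"rz":0},
    {"tx":0,"ty":0,"tz":0.08,"rx":0,"ry":0,"rz":0},
    {"tx":0,"ty":0,"tz":0.08,"rx":0,"ry":0,"rz":0},
    {"tx":0,"ty":0,"tz":0.06,"rx":0,"ry":0,"rz":0},
    {"tx":0,"ty":0,"tz":0.02,"rx":0,"ry":0,"rz":0},
    {"tx":0,"ty":0,"tz":0,"rx":0,"ry":0,"rz":0},
  ],
)

```text
time: 3.08
eef_pos: [0.419, -0.144, 0.0744]
tool_rot: [179.8, -0.3, -179.9]
ft_force: [0.2, 0.0, 0.6]
gripper_width: 0.003
grip_force: 0.0
```

Request:
drive_tool(
  deltas=[
    {"tx":0,"ty":0,"tz":0.014,"rx":0,"ry":0,"rz":0},
    {"tx":0,"ty":0,"tz":0.014,"rx":0,"ry":0,"rz":0},
    {"tx":0,"ty":0,"tz":0.014,"rx":0,"ry":0,"rz":0},
    {"tx":0,"ty":0,"tz":0.014,"rx":0,"ry":0,"rz":0},
    {"tx":0,"ty":0,"tz":0.012,"rx":0,"ry":0,"rz":0},
  ],
)

```text
time: 3.5
eef_pos: [0.4213, -0.146, 0.0426]
tool_rot: [-179.9, 0.1, -180.0]
ft_force: [-1.5, -1.0, 2.1]
gripper_width: -0.0
grip_force: 1.1
```

Request:
drive_tool(
  deltas=[
    {"tx":0,"ty":-0.004,"tz":0.01,"rx":0,"ry":0,"rz":0},
    {"tx":0,"ty":0,"tz":0.008,"rx":0,"ry":0,"rz":0},
    {"tx":0,"ty":0,"tz":0.006,"rx":0,"ry":0,"rz":0},
    {"tx":0,"ty":0,"tz":0.004,"rx":0,"ry":0,"rz":0},
    {"tx":0,"ty":0,"tz":0,"rx":0,"ry":0,"rz":0},
  ],
)

```text
time: 3.92
eef_pos: [0.4207, -0.1476, 0.028]
tool_rot: [-180.0, -0.0, -180.0]
ft_force: [-0.6, -0.3, -0.1]
gripper_width: 0.001
grip_force: 0.0
```

Request:
drive_tool(
  deltas=[
    {"tx":0,"ty":0,"tz":0.004,"rx":0,"ry":0,"rz":0},
    {"tx":0,"ty":0,"tz":0.002,"rx":0,"ry":0,"rz":0},
    {"tx":0,"ty":0,"tz":0,"rx":0,"ry":0,"rz":0},
  ],
)

```text
time: 4.17
eef_pos: [0.421, -0.1477, 0.0256]
tool_rot: [-180.0, 0.0, -180.0]
ft_force: [-0.8, 1.0, 2.5]
gripper_width: -0.003
grip_force: 1.7
```

Request:
drive_tool(
  deltas=[
    {"tx":0,"ty":0,"tz":0.004,"rx":0,"ry":0,"rz":0},
    {"tx":0,"ty":0,"tz":0.002,"rx":0,"ry":0,"rz":0},
    {"tx":0,"ty":0,"tz":0,"rx":0,"ry":0,"rz":0},
    {"tx":0,"ty":0,"tz":0,"rx":0,"ry":0,"rz":0},
  ],
)

```text
time: 4.5
eef_pos: [0.4214, -0.1478, 0.0245]
tool_rot: [-180.0, 0.0, -180.0]
ft_force: [-8.7, 4.0, 25.0]
gripper_width: 0.0
grip_force: 12.9
```

```bash
python3 - <<'E'
from h import *
from bench import get_image,robot
a=get_image("scene")["color"][140:290,170:370];b=get_image("side")["color"][140:290,180:380]
cv2.imwrite("pics/crop2.png",np.vstack([cv2.resize(x,None,fx=2,fy=2,interpolation=2) for x in(a,b)]))
E
```

```text
(no output)
```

View pics/crop2.png

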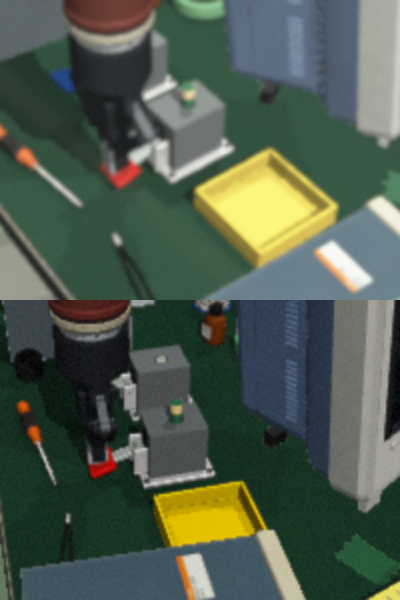

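The red lever is down under the fingers, and the battery (green with cream band) stands out of its block: top at scene (263.5,182), side (268.5,190.5).

Request:
drive_tool(
  deltas=[
    {"tx":0,"ty":0,"tz":-0.02,"rx":0,"ry":0,"rz":0},
    {"tx":0,"ty":0,"tz":-0.08,"rx":0,"ry":0,"rz":0},
    {"tx":0,"ty":0,"tz":-0.08,"rx":0,"ry":0,"rz":0},
    {"tx":0,"ty":0,"tz":-0.08,"rx":0,"ry":0,"rz":0},
    {"tx":0,"ty":0,"tz":-0.06,"rx":0,"ry":0,"rz":0},
    {"tx":0,"ty":0,"tz":0,"rx":0,"ry":0,"rz":0},
  ],
  jaw=60,
)

```text
time: 5.1
eef_pos: [0.4244, -0.1496, 0.1896]
tool_rot: [-179.6, 0.6, -180.0]
ft_force: [1.1, -1.1, -0.2]
gripper_width: 0.704
grip_force: 0.0
```

```bash
python3 m.py w2 .089; python3 - <<'E'
from h import *
from bench import get_image
d=get_image("scene");s=get_image("side")
print(on(d,[[263.5,182]],.089),on(s,[[268.5,190.5]],.089))
E
```

```text
5.1 [ 0.4244 -0.1496  0.1896] [-179.6449    0.6063 -179.967 ]
red 1014.5 [260.9315 169.9113] [ 0.4146 -0.1476  0.053 ] box mean [ 0.4147 -0.1475  0.053 ]
blue 1020.5 [391.152  195.1096] [ 0.4379 -0.0284  0.053 ] box mean [ 0.4378 -0.0286  0.053 ]
yellow 6688.5 [143.7019 239.6397] [ 0.4978 -0.2715  0.025 ] box mean [ 0.5077 -0.268   0.025 ]
yellow 42.5 [ 39.8078 320.1882] [ 0.6091 -0.4158  0.025 ] box mean [ 0.609  -0.4156  0.025 ]
green 77260.0 [263.6306 149.9329] [ 0.3898 -0.1456  0.089 ] box mean [ 0.4355 -0.152   0.089 ]
green 7978.0 [259.5869 314.5095] [ 0.5405 -0.1485  0.089 ] box mean [ 0.5343 -0.1502  0.089 ]
green 547.0 [121.8736 369.5978] [ 0.6121 -0.2872  0.089 ] box mean [ 0.6127 -0.2878  0.089 ]
[[ 0.51269094 -0.14747736  0.089     ]] [[ 0.51148169 -0.14852174  0.089     ]]
```

View pics/w2.png

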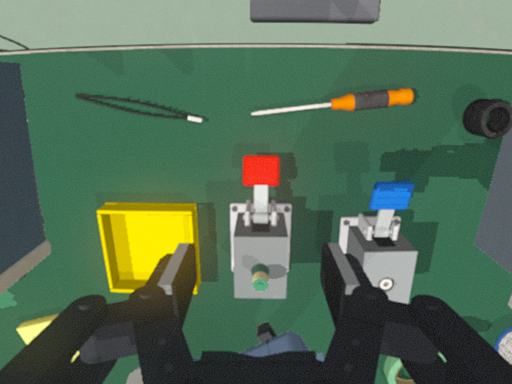

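The battery's top disc is at (260,284), between the open fingers; the red pad is down, the blue unmoved.

```bash
python3 - <<'E'
from h import *
from bench import get_image,robot
o=robot.get_obs();d=get_image("wrist");print(o["eef_pos"],o["tool_rot"])
print(on(d,[[260,284]],.089,o),on(d,[[97,204],[197,204],[109,294],[199,294]],.025,o))
E
```

```text
[ 0.42038469 -0.14737864  0.18184706] [-1.79997853e+02 -1.33587064e-02 -1.79971807e+02]
[[ 0.49698673 -0.14540966  0.089     ]] [[ 0.44865109 -0.30786204  0.025     ]
 [ 0.44845719 -0.20706807  0.025     ]
 [ 0.55429879 -0.3117288   0.025     ]
 [ 0.55250236 -0.2113514   0.025     ]]
```

```bash
python3 - <<'E'
from h import *
from bench import get_image,robot
o=robot.get_obs();d=get_image("wrist");print(o["eef_pos"])
x0,y0=225,245;c=d["color"][y0:y0+65,x0:x0+70]
h,s,v=cv2.split(cv2.cvtColor(c,cv2.COLOR_BGR2HSV));m=((s>60)&(h>20)&(h<90)).astype(np.uint8)
n,l,st,ce=cv2.connectedComponentsWithStats(m)
for i in range(1,n):
    if st[i,4]>20: print(st[i]+[x0,y0,0,0,0],ce[i]+[x0,y0])
cv2.imwrite("pics/b.png",cv2.resize(c,None,fx=6,fy=6,interpolation=0))
print(on(d,[[260,284]],.089,o))
E
```

```text
[ 0.41976634 -0.14704518  0.18083712]
[284 245  11  65 573] [289.90750436 280.60034904]
[225 255   5  55 145] [226.26896552 290.44827586]
[249 276  15  28 355] [255.93521127 289.46478873]
[[ 0.49542832 -0.14498989  0.089     ]]
```

View pics/b.png

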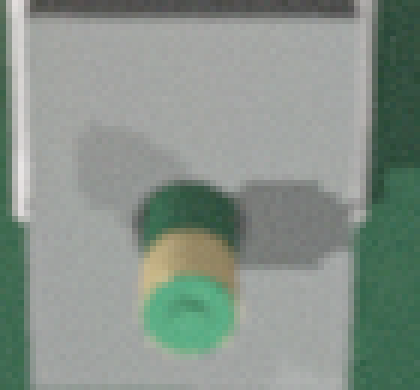

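The crop shows the battery's top disc centred at (190,314)/6, i.e. wrist pixel (256.7,297.3).

```bash
python3 - <<'E'
from h import *
from bench import get_image,robot
o=robot.get_obs();d=get_image("wrist");print(o["eef_pos"],o["tool_rot"])
print(on(d,[[256.7,297.3]],.089,o),proj(d,o["eef_pos"],o))
E
```

```text
[ 0.41951943 -0.1468678   0.1803869 ] [ 1.79906126e+02 -1.72729297e-01 -1.79977605e+02]
[[ 0.50794316 -0.14754776  0.089     ]] [[257.13051053 258.12166646]]
```

Request:
drive_tool(
  deltas=[
    {"tx":-0.06,"ty":-0.002,"tz":0,"rx":0,"ry":0,"rz":0},
    {"tx":-0.06,"ty":0,"tz":0,"rx":0,"ry":0,"rz":0},
    {"tx":-0.061,"ty":0,"tz":0,"rx":0,"ry":0,"rz":0},
    {"tx":0,"ty":0,"tz":0,"rx":0,"ry":0,"rz":0},
    {"tx":0,"ty":0,"tz":0.07,"rx":0,"ry":0,"rz":0},
    {"tx":0,"ty":0,"tz":0.06,"rx":0,"ry":0,"rz":0},
    {"tx":0,"ty":0,"tz":0.04,"rx":0,"ry":0,"rz":0},
    {"tx":0,"ty":0,"tz":0,"rx":0,"ry":0,"rz":0},
  ],
  jaw=45,
)

```text
time: 6.07
eef_pos: [0.5062, -0.1463, 0.0906]
tool_rot: [179.7, -0.6, -180.0]
ft_force: [-0.9, 0.3, -0.4]
gripper_width: 0.528
grip_force: 0.0
```

Request:
drive_tool(
  deltas=[
    {"tx":0,"ty":0,"tz":0.02,"rx":0,"ry":0,"rz":0},
    {"tx":0,"ty":0,"tz":0.016,"rx":0,"ry":0,"rz":0},
    {"tx":0,"ty":0,"tz":0,"rx":0,"ry":0,"rz":0},
    {"tx":0,"ty":0,"tz":0,"rx":0,"ry":0,"rz":0},
  ],
)

```text
time: 6.4
eef_pos: [0.5115, -0.1486, 0.0798]
tool_rot: [-180.0, 0.0, -180.0]
ft_force: [-0.1, 0.1, -0.1]
gripper_width: 0.525
grip_force: 0.0
```

Request:
drive_tool(
  deltas=[
    {"tx":0,"ty":0,"tz":0.016,"rx":0,"ry":0,"rz":0},
    {"tx":0,"ty":0,"tz":0,"rx":0,"ry":0,"rz":0},
  ],
)

```text
time: 6.57
eef_pos: [0.5112, -0.1485, 0.0711]
tool_rot: [-180.0, 0.0, -180.0]
ft_force: [-0.4, -0.3, 0.1]
gripper_width: 0.527
grip_force: 0.0
```

Request:
drive_tool(
  deltas=[
    {"tx":0,"ty":0,"tz":0,"rx":0,"ry":0,"rz":0},
    {"tx":0,"ty":0,"tz":0,"rx":0,"ry":0,"rz":0},
    {"tx":0,"ty":0,"tz":0,"rx":0,"ry":0,"rz":0},
    {"tx":0,"ty":0,"tz":0,"rx":0,"ry":0,"rz":0},
    {"tx":0,"ty":0,"tz":0,"rx":0,"ry":0,"rz":0},
    {"tx":0,"ty":0,"tz":0,"rx":0,"ry":0,"rz":0},
    {"tx":0,"ty":0,"tz":0,"rx":0,"ry":0,"rz":0},
    {"tx":0,"ty":0,"tz":0,"rx":0,"ry":0,"rz":0},
  ],
  jaw=0,
  grip_force=35,
)

```text
time: 7.23
eef_pos: [0.5115, -0.1486, 0.0716]
tool_rot: [-180.0, 0.0, -180.0]
ft_force: [0.1, 0.9, 1.4]
gripper_width: 0.149
grip_force: 34.2
```

Request:
drive_tool(
  deltas=[
    {"tx":0,"ty":0,"tz":-0.01,"rx":0,"ry":0,"rz":0},
    {"tx":0,"ty":0,"tz":-0.02,"rx":0,"ry":0,"rz":0},
    {"tx":0,"ty":0,"tz":-0.025,"rx":0,"ry":0,"rz":0},
    {"tx":0,"ty":0,"tz":-0.025,"rx":0,"ry":0,"rz":0},
    {"tx":0,"ty":0,"tz":-0.03,"rx":0,"ry":0,"rz":0},
    {"tx":0,"ty":0,"tz":-0.03,"rx":0,"ry":0,"rz":0},
    {"tx":0,"ty":0,"tz":-0.02,"rx":0,"ry":0,"rz":0},
    {"tx":0,"ty":0,"tz":0,"rx":0,"ry":0,"rz":0},
  ],
)

```text
time: 7.9
eef_pos: [0.5131, -0.1493, 0.1551]
tool_rot: [-179.9, 0.3, -180.0]
ft_force: [0.5, -0.3, 0.1]
gripper_width: 0.151
grip_force: 34.2
```

```bash
python3 - <<'E'
from h import *
from bench import get_image,robot
a=get_image("scene")["color"][120:290,170:370];b=get_image("side")["color"][120:290,180:380]
cv2.imwrite("pics/crop3.png",np.hstack([cv2.resize(x,None,fx=2,fy=2,interpolation=2) for x in(a,b)]))
E
```

```text
(no output)
```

View pics/crop3.png

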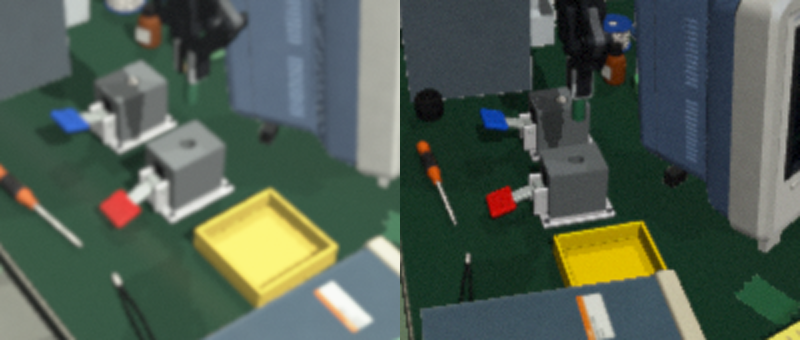

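The battery hangs upright from the fingers, clear of the empty pocket; red lever stays down, blue is untouched.

Request:
drive_tool(
  deltas=[
    {"tx":0,"ty":-0.05,"tz":0,"rx":0,"ry":0,"rz":0},
    {"tx":0,"ty":-0.06,"tz":0,"rx":0,"ry":0,"rz":0},
    {"tx":0,"ty":-0.06,"tz":0,"rx":0,"ry":0,"rz":0},
    {"tx":0,"ty":-0.05,"tz":0,"rx":0,"ry":0,"rz":0},
    {"tx":0,"ty":-0.022,"tz":0,"rx":0,"ry":0,"rz":0},
    {"tx":0,"ty":0,"tz":0.05,"rx":0,"ry":0,"rz":0},
    {"tx":0,"ty":0,"tz":0.06,"rx":0,"ry":0,"rz":0},
    {"tx":0,"ty":0,"tz":0.05,"rx":0,"ry":0,"rz":0},
  ],
)

```text
time: 8.67
eef_pos: [0.5105, -0.269, 0.0692]
tool_rot: [179.9, -0.1, 180.0]
ft_force: [-0.4, 0.3, -0.9]
gripper_width: 0.149
grip_force: 34.3
```

Request:
drive_tool(
  deltas=[
    {"tx":0,"ty":0,"tz":0.03,"rx":0,"ry":0,"rz":0},
    {"tx":0,"ty":0,"tz":0.02,"rx":0,"ry":0,"rz":0},
    {"tx":0,"ty":0,"tz":0.01,"rx":0,"ry":0,"rz":0},
    {"tx":0,"ty":0,"tz":0,"rx":0,"ry":0,"rz":0},
    {"tx":0,"ty":0,"tz":0,"rx":0,"ry":0,"rz":0},
  ],
)

```text
time: 9.08
eef_pos: [0.5117, -0.2696, 0.0419]
tool_rot: [-180.0, 0.0, -180.0]
ft_force: [0.2, -0.3, -0.3]
gripper_width: 0.148
grip_force: 34.3
```

Request:
drive_tool(
  deltas=[
    {"tx":0,"ty":0,"tz":0.006,"rx":0,"ry":0,"rz":0},
    {"tx":0,"ty":0,"tz":0.004,"rx":0,"ry":0,"rz":0},
    {"tx":0,"ty":0,"tz":0,"rx":0,"ry":0,"rz":0},
    {"tx":0,"ty":0,"tz":0,"rx":0,"ry":0,"rz":0},
  ],
)

```text
time: 9.42
eef_pos: [0.5115, -0.2697, 0.0368]
tool_rot: [-180.0, 0.0, -180.0]
ft_force: [-0.5, 0.4, -0.9]
gripper_width: 0.148
grip_force: 34.3
```

Request:
drive_tool(
  deltas=[
    {"tx":0,"ty":0,"tz":0,"rx":0,"ry":0,"rz":0},
    {"tx":0,"ty":0,"tz":0,"rx":0,"ry":0,"rz":0},
    {"tx":0,"ty":0,"tz":0,"rx":0,"ry":0,"rz":0},
    {"tx":0,"ty":0,"tz":0,"rx":0,"ry":0,"rz":0},
    {"tx":0,"ty":0,"tz":-0.02,"rx":0,"ry":0,"rz":0},
    {"tx":0,"ty":0,"tz":-0.04,"rx":0,"ry":0,"rz":0},
    {"tx":0,"ty":0,"tz":-0.06,"rx":0,"ry":0,"rz":0},
    {"tx":0,"ty":0,"tz":-0.08,"rx":0,"ry":0,"rz":0},
  ],
  jaw=36,
)

```text
time: 10.08
eef_pos: [0.5093, -0.2681, 0.135]
tool_rot: [179.8, -0.3, -180.0]
ft_force: [0.3, -0.4, -0.6]
gripper_width: 0.422
grip_force: 0.0
```

Request:
drive_tool(
  deltas=[
    {"tx":0,"ty":0,"tz":-0.06,"rx":0,"ry":0,"rz":0},
    {"tx":0,"ty":0,"tz":0,"rx":0,"ry":0,"rz":0},
    {"tx":0,"ty":0,"tz":0,"rx":0,"ry":0,"rz":0},
    {"tx":0,"ty":0,"tz":0,"rx":0,"ry":0,"rz":0},
    {"tx":0,"ty":0,"tz":0,"rx":0,"ry":0,"rz":0},
  ],
)

```text
time: 10.5
eef_pos: [0.5103, -0.2688, 0.1649]
tool_rot: [179.9, -0.1, -180.0]
ft_force: [0.4, 0.6, 0.3]
gripper_width: 0.419
grip_force: 0.0
```

```bash
python3 - <<'E'
from h import *
from bench import get_image,robot
a=get_image("scene")["color"][120:290,170:370];b=get_image("side")["color"][120:290,180:380]
cv2.imwrite("pics/crop4.png",np.hstack([cv2.resize(x,None,fx=2,fy=2,interpolation=2) for x in(a,b)]))
E
```

```text
(no output)
```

View pics/crop4.png

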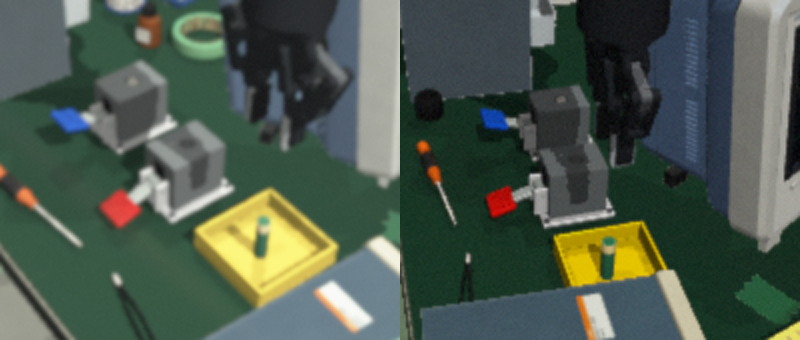

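The battery stands upright in the tray (scene crop (262,237)), let go. The red lever is down, the blue one as it was, and the gripper is clear.

```bash
python3 -c "
from bench import robot
print(robot.job_done())"
```

```text
the job is handed in; nothing more can be done
None
```

I pushed the red lever fully down, lifted the battery out and left it standing in the yellow tray. The blue lever looks untouched in the camera views, and I handed the job in at about 10.5 s on the robot's clock; the hand-in gave no verdict.

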